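Load a test cartridge under the reader's spring flap

TASK

Load the white test cartridge that lies in the reader's lane, without gripping or lifting anything: press the reader's orange pedal down with one fingertip to hold its spring-closed flap open, and while it is held push the cartridge along the lane with the other fingertip, under the flap, until it is fully home against the stop inside the reader. Then take the hand away so that the flap comes down onto the cartridge, and leave the other things on the bench undisturbed.

Things in the scene. Friction and masses are not known exactly. Their poses are not given: they have to be found in the camera images.
- reader: White bench-top cartridge reader, fixed, pose varies. Origin: on the bench under the flap's axle, on the lane's centre line; x = loading direction, y left of it (pedal side), z up (frame R, mm below). Grey foot plate x -170 to 115, y -50 to 85, 8 high. Housing x 48 to 115, y -50 to 50, top at z 80; mouth 40 wide, 18 high.
- lane_stop (a point): On the reader, R (75, 0, 24): foot of the end stop inside the housing, which the cartridge's nose meets. The lane is a flat deck at z 24 above the bench, from x -165 to this stop, 40 mm wide between grey rails 8 mm high (x -135 to 28).
- cartridge: Cartridge to load: flat white plastic, 120 x 36 x 9 mm, about 60 g, loose on the lane, along it. Origin: centre of its underside; x to the nose (x = 60), z up. At the tail a blue upright rib, x -60 to -51, 30 wide, top 34 above the underside. Origin at the start: R x -55 to -34; fully home: R x = 15 (nose on the stop, rib's rear face at R x = -45).
- push_face (a point): On the cartridge: centre of the rear face of the blue rib, 22 mm above the cartridge's underside (46 mm above the bench). A fingertip pushes here, toward the reader.
- flap (a joint): Orange flap and pedal, one rigid rocker, rad: 0 shut (tongue 1 mm above the deck, bars the lane at R x 38 to 42), 0.42 fully open at a hard stop (tongue 16 mm up), about 0.2 resting on the cartridge, which passes from about 0.28. Pushing the cartridge at the shut flap does not open it; pressing the pedal down does. Spring: 2 to 5 N on the pedal hold it open.
- pedal_pad (a point): On the pedal's black ribbed top, 110 mm along it from the axle (axle along y at R x 0, z 16). Pedal: R y 47 to 77 (centre 62 from the lane's centre line), 18 to 165 mm from the axle toward -x. Shut, it rises toward its free end by 0.42 rad; fully down it is level, top 36 mm above the bench (12 above the deck), so a fingertip can hold it down while sliding along it.
- flap_edge (a point): Middle of the lower edge of the flap's tongue (the edge that comes down on the lane).
- spent_cartridge: Bystander: used cartridge of the same shape with a grey rib, lying on the bench to the right of the reader. Leave alone.
- cover_box: Bystander: small white and green cover-glass box, 27 x 27 x 19 mm, right of the reader; origin centre of underside.
- eraser: Bystander: blue and white eraser, 21 x 47 x 12 mm, left of the reader; origin centre of underside.
- petri_2: Bystander: clear glass dish, 93 mm across, 16 mm high, at the left; origin centre of underside.
- tape_1: Bystander: roll of brown tape standing flat, 96 mm across, 48 mm high, at the right; origin centre of underside.
Mind the look-alikes: they are no part of the job. What is shaped like the cartridge but turquoise is not meant.

How it is judged:
On the way, in this order (a step that is already met when the one before it is completed fails the run):
1. a fingertip holds the flap open while the cartridge is still outside (value of joint flap above 0.27 rad and contact force between the fingers and flap above 0.5 N and x of cartridge in the frame of reader below -0.012 m), for 0.2 s.
2. the cartridge is pushed home under the flap while a finger still holds the flap open (value of joint flap above 0.25 rad and contact force between the fingers and flap above 0.5 N and x of cartridge in the frame of reader between 0.009 and 0.019 m and y of cartridge in the frame of reader between -0.004 and 0.004 m), for 0.2 s.
At the end, for the whole second after the job is handed in: The cartridge lies flat and still in the lane, its nose within 6 mm of the end stop, and the released flap rests on it (flap 0.12 to 0.26 rad, pressing on the cartridge) (x of cartridge in the frame of reader between 0.009 and 0.019 m and y of cartridge in the frame of reader between -0.004 and 0.004 m and value of joint flap between 0.12 and 0.26 rad and contact force between flap and cartridge above 0.5 N and angle between cartridge's own z axis and vertical below 0.06 rad and linear speed of cartridge below 0.01 m/s); the robot touches nothing.
It fails at once if the cartridge is lifted or tipped (height (world z) of cartridge above 0.032 m or height (world z) of cartridge below 0.018 m or angle between cartridge's own z axis and vertical above 0.15 rad).
It fails at once if a bystander is moved more than 15 mm (distance of any of spent_cartridge, cover_box, eraser, petri_2, tape_1 from where it was at the start of the episode above 0.015 m).
It also fails if it takes over 40 s, if anything falls off the work surface, if the arm or the gripper's body presses on something with over 40 N, if the wrist force passes 120 N, or if a joint passes its speed limit or range.

ROBOT

A 6-joint arm with a two-finger parallel gripper is mounted at the origin on a cart in front of the work surface, level with it; the furniture and walls round the work are solid. World frame = base frame: x ahead of the robot, y to its left, z up, the work surface at z = 0. Lengths are in m, angles in rad, forces in N, time in s.
With the tool pointing down it reaches from about 0.225 to 0.725 m from the base axis. Payload 3.1 kg.
Tool frame: the origin (TCP) lies on the mounting face of the last link; the fingertips stand 173 mm ahead of it and the grasp point (between the pads) lies 155 mm ahead of it; z points along the fingers, y is the line along which they close (so a half turn about z gives the same grasp; the last joint's range is limited). The gripper opens to 85 mm and grips with 20 to 120 N. Pads are 22 mm wide; open, the fingers measure 114 mm over their backs; the gripper's body (76 mm by 85 mm) begins 54 mm behind the grasp point. The pads swing forward as they close: fully open they stand 13 mm farther back than shut.
Start: joints at [1.064, 0.048, 0.099, 1.622, 0, 1.443], TCP at [0.194, 0.488, 0.405] pointing down, gripper open.
Joint ranges: [-2.91, 2.91], [-0.99, 1.94], [-1.21, 1.42], [-2.12, 2.29], [-1.49, 1.47], [-3.14, 3.14]. Speed limits (rad/s): [2.79, 2.79, 3.14, 3.14, 3.14, 3.14].

INTERFACE

Orientations are given as a rotation vector (axis times angle).
In Python, from station import manip gives the robot as it stands. The module is installed in compiled form; this text tells all that it offers.
- The arm moves only by the shell command python3 -m handwheel 'ROWS' [FORCE]. ROWS is JSON, a list of rows, each a list of 3 entries, a list of its own where there are three numbers: the opening, from 0 (shut) to 1 (fully open), then the shift along the tool's x, y, z in mm, then the turn, a rotation vector about the tool's x, y, z in rad. In form: [[fingers, [dx, dy, dz], [rx, ry, rz]], ...]. A call has 1 to 20 rows; each row shifts and turns the commanded pose from where the row before left it, along the tool's axes as they then stand; what a row does not reach is not made up. A row lasts 1/10 s, in which the tool goes at most 50 mm and 8.59 degrees, less where a joint would pass 70% of its speed; a pose out of reach is approached as far as the arm can. A call with a gripper value outside its range is refused whole. The fingers move at their own pace and stop on an object; FORCE is the grip in N (left out, the last holds). Time passes only in rows, so rows that do not move let the fingers close. It gives the time, the measured TCP pose, the force, the opening and the grip force at its end, in the units of the state.
- manip.read_state(): the state, without advancing time (a new reading comes with each control period).
- manip.capture(name): name is "scene" or "side" or "wrist"; returns the picture (480x640x3 uint8, red, green, blue); there is no depth.
- manip.camera_info(name): a dict with "fov_y" (degrees; the focal length in pixels is half the picture's height over the tangent of half this angle, whatever the lens; pixels are square), "cx", "cy" (the principal point, pixels), "dist" ([k1, k2, p1, p2, k3] as OpenCV has them; the pictures are not rectified), "camera_from_world" (4x4, takes a point from world to camera coordinates). Camera axes: x right, y up, looking along -z (the intrinsics and any distortion apply to the point x, -y, -z); pixel columns grow to the right and rows downward; lengths in m; the calibration is good to about 2 mm. A picture is of the moment at which its call begins: read the wrist's pose just before it. camera_info takes no time and is no camera call; for the wrist camera it gives the pose at the moment of the call.
- manip.finish_job(): hands the job in; it is judged then, once.
Trained networks look in the newest picture that a camera, given by its name, has taken for a name from the list of things; names that differ only in an ending like _2 or _b are one class to them, and where a whole thing is asked for, a point or a joint stands for the part that bears it (a point fixed in the world has none). Each returns a list of dicts, best first, with "confidence" (0 to 1); they miss things now and then, are a little off and sometimes report something else, mostly with a low value. They report only what shows in the picture. A call takes as long as a camera call. They do not tell look-alikes from the thing itself.
- manip.recognise(target, camera): "bbox" ([left, top, right, bottom] in pixels, round what is visible of it).
- manip.pinpoint(target, camera): "position" ([column, row] in pixels: a listed point, or the origin of a listed thing).
The state is a dict: "clock": time; "joint_pos": joint angles; "joint_vel": joint speeds; "effort": joint torques, N m; "ee_pos": TCP position; "ee_rot": TCP orientation; "wrist_force": force on the tool from outside, world axes, zero at the start; "ft_torque": the same for the moment, N m; "finger_gap": opening from 0.0 (shut) to 1.0 (fully open); "gripper_force": force on a finger pad.
Only numpy, scipy, OpenCV 4.12 (cv2) and the standard library are available. Lean on these libraries where they do the work, as an engineer would, in place of code of your own. Each camera call takes 0.05 s, during which the arm holds its last target. There are 200 camera calls.

## Working session

There is one attempt and no reset: what is moved stays moved. The work goes in short steps, Python scripts to look and compute and a shell command to move; the robot and the scene stay as the last step left them, time stands still between calls to the robot, and variables do not carry over. Pictures are saved under pics/ and viewed, at most 10 in all, crops included, and the job is handed in when it is done.

```bash
mkdir -p pics; cat > h.py <<'E'
import numpy as np, cv2
from scipy.spatial.transform import Rotation as Ro
from station import manip
def cam(n):
    i=manip.camera_info(n); f=240/np.tan(np.radians(i['fov_y'])/2)
    K=np.array([[f,0,i['cx']],[0,f,i['cy']],[0,0,1.]]); T=np.diag([1,-1,-1,1.])@np.array(i['camera_from_world'])
    return K,np.array(i['dist'],float),T
def ray(c,px):
    K,d,T=c; u=cv2.undistortPoints(np.array([[px]],float),K,d)[0,0]
    R=T[:3,:3]; o=-R.T@T[:3,3]; v=R.T@np.array([u[0],u[1],1]); return o,v
def onz(c,px,z):
    o,v=ray(c,px); return o+v*(z-o[2])/v[2]
def proj(c,P):
    K,d,T=c; return cv2.projectPoints(np.array(P,float).reshape(-1,3),cv2.Rodrigues(T[:3,:3])[0],T[:3,3],K,d)[0].reshape(-1,2)
def save(n,im): cv2.imwrite('pics/'+n+'.png',im[:,:,::-1])
E
python3 - <<'E'
from h import *
np.set_printoptions(precision=3,suppress=True)
for n in ['scene','side','wrist']:
    im=manip.capture(n); save(n+'0',im); c=cam(n); print(n,'pos',ray(c,(320,240))[0])
    for t,z in [('reader',0),('lane_stop',.024),('cartridge',.024),('push_face',.046),('pedal_pad',.078),('flap_edge',.025),('spent_cartridge',0)]:
        for r in manip.pinpoint(t,n)[:3]:
            print(t,np.array(r['position']),round(r['confidence'],2),onz(c,r['position'],z))
print(manip.read_state())
E
```

```text
scene pos [ 0.085 -0.814  0.729]
reader [328.8 246.2] 0.74 [0.597 0.065 0.   ]
lane_stop [348.7 227.1] 0.96 [0.671 0.089 0.024]
cartridge [386.9 315.6] 0.87 [ 0.567 -0.241  0.024]
cartridge [310.  246.2] 0.7 [0.537 0.058 0.024]
cartridge [294.5 336.3] 0.65 [ 0.367 -0.205  0.024]
push_face [368.9 316.5] 0.91 [ 0.518 -0.244  0.046]
push_face [286.3 309.9] 0.76 [ 0.375 -0.149  0.046]
push_face [291.7 244.8] 0.58 [0.485 0.056 0.046]
pedal_pad [282.3 222.8] 0.61 [0.486 0.113 0.078]
flap_edge [336.1 231.1] 0.7 [0.63  0.087 0.025]
side pos [ 0.407 -1.389  0.783]
reader [332.5 247.2] 0.84 [0.595 0.073 0.   ]
lane_stop [353.  232.8] 0.88 [0.67  0.122 0.024]
cartridge [315.7 242.7] 0.67 [0.54  0.065 0.024]
cartridge [345.1 298.7] 0.65 [ 0.586 -0.264  0.024]
push_face [322. 294.] 0.95 [ 0.524 -0.268  0.046]
push_face [301.2 237.9] 0.6 [0.493 0.061 0.046]
push_face [268.7 276.3] 0.56 [ 0.387 -0.163  0.046]
pedal_pad [300.5 222.8] 0.67 [0.495 0.106 0.078]
flap_edge [342.7 235.7] 0.79 [0.633 0.103 0.025]
spent_cartridge [322.4 270.5] 0.86 [ 0.547 -0.071  0.   ]
spent_cartridge [299.5 220.7] 0.39 [0.503 0.29  0.   ]
wrist pos [0.117 0.518 0.375]
{'clock': 1.2, 'joint_pos': array([ 1.064,  0.048,  0.099,  1.622, -0.   ,  1.443]), 'joint_vel': array([ 0.001,  0.001,  0.   ,  0.001, -0.002,  0.001]), 'effort': array([ -0.   , -33.865,  32.016,   0.001,  -0.   ,  -0.   ]), 'ee_pos': array([0.194, 0.488, 0.405]), 'ee_rot': array([0.591, 3.085, 0.   ]), 'wrist_force': array([ 0.189, -0.143,  0.269]), 'ft_torque': array([-0.004, -0.008, -0.042]), 'gripper_force': 0.0, 'finger_gap': 1.0025212931734444}
```

View pics/scene0.png

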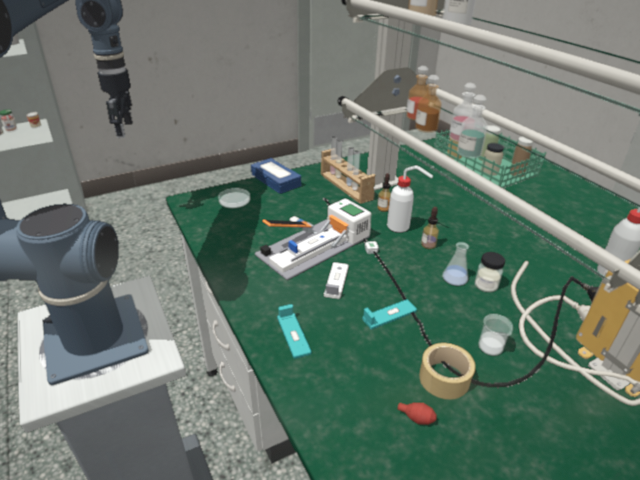

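```bash
python3 -c "
import cv2
a=cv2.imread('pics/scene0.png')[190:350,240:440];b=cv2.imread('pics/side0.png')[190:350,250:450]
import numpy as np
cv2.imwrite('pics/crop1.png',np.hstack([cv2.resize(a,(400,320),interpolation=2),cv2.resize(b,(400,320),interpolation=2)]))"
```

```text
(no output)
```

View pics/crop1.png

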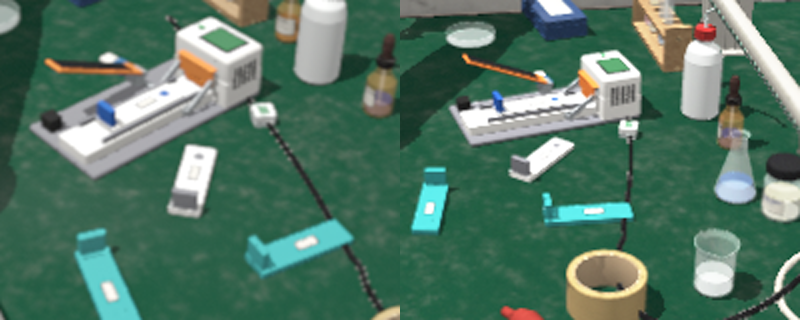

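The one I want is the white cartridge with the blue rib in the lane, at scene (291,245) to (330,235). The look-alikes are the grey-rib spent one on the bench at (337,280) and the turquoise ones at (293,335) and (390,314). The crop confirms this choice. Next I'll fit the reader pose from both cameras.

```bash
cat > fit.py <<'E'
from h import *
from scipy.optimize import least_squares
def model(p,flap=0.):
    x,y,yaw,c=p; a=.42-flap
    pts={'reader':(0,0,0),'lane_stop':(.075,0,.024),'cartridge':(c,0,.024),'push_face':(c-.06,0,.046),
      'pedal_pad':(-.110*np.cos(a)-.02*np.sin(a),.062,.016+.110*np.sin(a)+.02*np.cos(a))}
    R=np.array([[np.cos(yaw),-np.sin(yaw),0],[np.sin(yaw),np.cos(yaw),0],[0,0,1]])
    return {k:R@np.array(v)+[x,y,0] for k,v in pts.items()}
def fit(obs,p0,flap=0.): # obs: (cam,name,px)
    def r(p):
        m=model(p,flap); return np.concatenate([(proj(c,m[n])[0]-px)*c[2][0,0]**0*w for c,n,px,w in obs])
    s=least_squares(r,p0,loss='soft_l1',f_scale=2); return s.x,r(s.x).reshape(-1,2),[o[1] for o in obs]
E
python3 - <<'E'
from fit import *
np.set_printoptions(precision=4,suppress=True)
S,D=cam('scene'),cam('side')
o=[(S,'reader',(328.8,246.2),1),(S,'lane_stop',(348.7,227.1),1),(S,'cartridge',(310,246.2),1),(S,'push_face',(291.7,244.8),1),(S,'pedal_pad',(282.3,222.8),.5),
(D,'reader',(332.5,247.2),1),(D,'lane_stop',(353,232.8),1),(D,'cartridge',(315.7,242.7),1),(D,'push_face',(301.2,237.9),1),(D,'pedal_pad',(300.5,222.8),.5)]
p,r,n=fit(o,[.597,.068,.26,-.045]); print(p);print(np.c_[r],n)
E
```

```text
[ 0.5977  0.0746  0.1958 -0.0563]
[[-1.3993 -1.9624]
 [ 0.1206  0.0115]
 [ 0.8312 -1.7525]
 [ 0.1526  1.0691]
 [-1.4493  0.0005]
 [ 0.6976 -0.2113]
 [ 1.974   4.3964]
 [ 0.8639  0.2044]
 [-2.9141  1.5198]
 [-2.5783 -0.5752]] ['reader', 'lane_stop', 'cartridge', 'push_face', 'pedal_pad', 'reader', 'lane_stop', 'cartridge', 'push_face', 'pedal_pad']
```

```bash
python3 -m handwheel '[[1,[-35,-17,0],[0,0,0]],[1,[-35,-17,0],[0,0,0]],[1,[-35,-17,0],[0,0,0]],[1,[-35,-17,0],[0,0,0]],[1,[-35,-17,0],[0,0,0]],[1,[-35,-17,0],[0,0,0]],[1,[-35,-17,0],[0,0,0]],[1,[-35,-17,0],[0,0,0]],[1,[-35,-17,0],[0,0,0]],[1,[-35,-17,0],[0,0,0]],[1,[-35,-17,0],[0,0,0]],[1,[-35,-17,0],[0,0,0]],[1,[-35,-17,0],[0,0,0]],[1,[-35,-17,0],[0,0,0]],[0.56,[0,0,0],[0,0,-0.143]],[0.56,[0,0,0],[0,0,-0.143]],[0.56,[0,0,0],[0,0,-0.143]],[0.56,[0,0,0],[0,0,-0.143]],[0.56,[0,0,0],[0,0,0]],[0.56,[0,0,0],[0,0,0]]]'
python3 - <<'E'
from fit import *
np.set_printoptions(precision=4,suppress=True)
s=manip.read_state(); print(s['ee_pos'],s['finger_gap'],s['clock'],Ro.from_rotvec(s['ee_rot']).as_matrix())
c=cam('wrist'); im=manip.capture('wrist'); save('w1',im); o=[]
m=model([0.5977,0.0746,0.1958,-0.0563])
for t in m:
    print(t,'pred',proj(c,m[t])[0])
    for r in manip.pinpoint(t,'wrist')[:2]: print(r['position'],r['confidence'])
E
```

```text
clock: 3.2
ee_pos: [0.5614, 0.0854, 0.4047]
ee_rot: [0.298, -3.127, 0.0]
wrist_force: [0.0, 0.4, 0.2]
finger_gap: 0.56
gripper_force: 0.0
[0.5614 0.0854 0.4047] 0.5598410511425659 3.2 [[-0.982  -0.1891 -0.0001]
 [-0.1891  0.982  -0.    ]
 [ 0.0001  0.     -1.    ]]
reader pred [308.3656 226.8925]
lane_stop pred [308.8323 299.125 ]
cartridge pred [306.2473 178.9828]
[41.5, 167.8] 0.86
[307.4, 173.5] 0.69
push_face pred [303.6994 114.7684]
[23.1, 117.3] 0.91
[299.2, 107.1] 0.8
pedal_pad pred [380.3463 124.6787]
[376.9, 134.3] 0.96
```

View pics/w1.png

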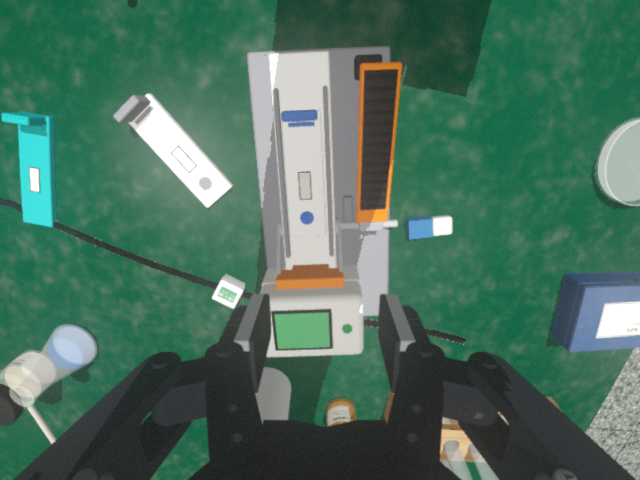

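The wrist view shows the reader square on. The foot plate's rear corners are at (249,53) and (389,47), with a front corner at (388,317). The rib top is at (282–317, 111–121), the pedal spans (360–400, 63–222), and the shut flap is at (310,280).

```bash
python3 - <<'E'
from fit import *
np.set_printoptions(precision=4,suppress=True)
c=cam('wrist')
A,B,C=[onz(c,q,.008)[:2] for q in [(249,53),(389,47),(388,317)]]
print('plate',A,B,C,'width',np.linalg.norm(A-B),'len',np.linalg.norm(C-B),'yaw',np.arctan2(*(C-B)[::-1]),np.arctan2(*(B-A)[::-1])-np.pi/2)
L=np.array([(-.17,-.05),(-.17,.085),(.115,.085)]);W=np.array([A,B,C])
H=(L-L.mean(0)).T@(W-W.mean(0)); yaw=np.arctan2(H[0,1]-H[1,0],H[0,0]+H[1,1]); R=np.array([[np.cos(yaw),-np.sin(yaw)],[np.sin(yaw),np.cos(yaw)]])
t=W.mean(0)-R@L.mean(0); print('reader',t,yaw)
f=lambda px,z:R.T@(onz(c,px,z)[:2]-t)
print('rib top corners',[f(q,.058) for q in [(282,111),(317,110),(282,122),(317,121)]])
print('stripe/deck end',f((280,54),.024),f((329,53),.024))
print('pinpoint pf',f((299.2,107.1),.046),'cart',f((307.4,173.5),.024),'pedal',f((376.9,134.3),.016+.11*np.sin(.42)+.02*np.cos(.42)))
print('pedal free end',f((361,64),.095),f((402,64),.095))
tcp=manip.read_state()['ee_pos']; print('tcp',R.T@(tcp[:2]-t))
for z in (.22,.232,.245): print('fingers',z,f((248,300),z),f((395,300),z))
E
```

```text
plate [ 0.4386 -0.0103] [0.4087 0.1166] [0.6857 0.1852] width 0.13041510662022643 len 0.28536659614245197 yaw 0.24255802181622413 0.23156215164318228
reader [0.5932 0.0756] 0.23375437170483315
rib top corners [array([-0.1159, -0.0151]), array([-0.1154,  0.0142]), array([-0.107 , -0.0157]), array([-0.1065,  0.0137])]
stripe/deck end [-0.1654 -0.0172] [-0.1643  0.0264]
pinpoint pf [-0.1186 -0.0013] cart [-0.0574  0.0015] pedal [-0.0948  0.0612]
pedal free end [-0.1454  0.0477] [-0.1445  0.0772]
tcp [-0.0287  0.017 ]
fingers 0.22 [-0.0279 -0.0203] [-0.025   0.0507]
fingers 0.232 [-0.0344 -0.0172] [-0.0317  0.0483]
fingers 0.245 [-0.0414 -0.0138] [-0.039   0.0457]
```

```bash
python3 -m handwheel '[[0.56,[0,0,0],[0,0,-0.044]],[0.56,[34,5,0],[0,0,0]],[0.56,[34,5,0],[0,0,0]],[0.56,[34,4,30],[0,0,0]],[0.56,[0,0,30],[0,0,0]],[0.56,[0,0,30],[0,0,0]],[0.56,[0,0,30],[0,0,0]],[0.56,[0,0,0],[0,0,0]],[0.56,[0,0,0],[0,0,0]]]'
python3 - <<'E'
from fit import *
np.set_printoptions(precision=4,suppress=True)
yaw=.2338;R=np.array([[np.cos(yaw),-np.sin(yaw)],[np.sin(yaw),np.cos(yaw)]]);t=[.5932,.0756]
s=manip.read_state(); print('tcpR',R.T@(s['ee_pos'][:2]-t),s['ee_pos'][2],'yaw',np.arctan2(*Ro.from_rotvec(s['ee_rot']).as_matrix()[:2,1][::-1])-np.pi/2)
im=manip.capture('wrist'); save('w2',im);
S=manip.capture('scene');D=manip.capture('side')
save('sd2',np.hstack([cv2.resize(S[160:300,220:400],(400,311),interpolation=2),cv2.resize(D[160:300,240:420],(400,311),interpolation=2)]))
E
```

```text
clock: 4.4
ee_pos: [0.4587, 0.0751, 0.2848]
ee_rot: [0.371, -3.119, -0.0]
wrist_force: [0.8, 0.2, 0.8]
finger_gap: 0.557
gripper_force: 0.0
tcpR [-0.1309  0.0307] 0.2848296545145549 yaw 0.236989494508963
```

View pics/w2.png

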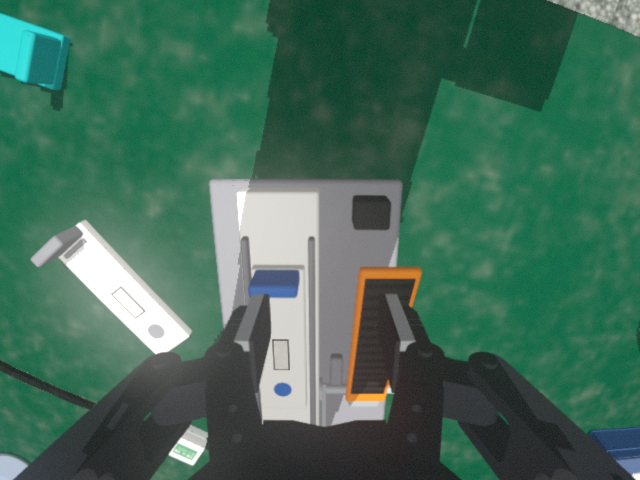

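View pics/sd2.png

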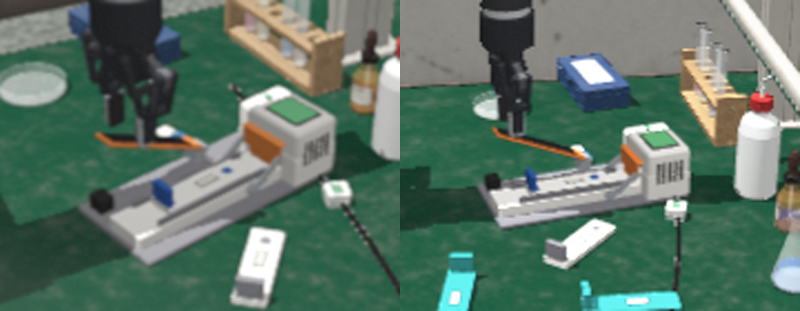

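```bash
python3 - <<'E'
from fit import *
np.set_printoptions(precision=4,suppress=True)
yaw=.2338;R=np.array([[np.cos(yaw),-np.sin(yaw)],[np.sin(yaw),np.cos(yaw)]]);t=[.5932,.0756]
c=cam('wrist'); f=lambda px,z:R.T@(onz(c,px,z)[:2]-t)
for z in (.112,.116,.120): print(z,[f(q,z) for q in [(248,297),(269,297),(269,318),(387,296),(407,296)]])
print('rib top',[f(q,.058) for q in [(250,270),(300,271)]],'plate',[f(q,.008) for q in [(210,181),(402,181)]],'pedal end',[f(q,.1015) for q in [(361,268),(421,268)]])
im=cv2.imread('pics/w2.png')[230:400,200:440]; cv2.imwrite('pics/w2c.png',cv2.resize(im,(768,544),interpolation=2))
E
```

```text
0.112 [array([-0.1333, -0.0046]), array([-0.1334,  0.0049]), array([-0.1225,  0.0044]), array([-0.1341,  0.0582]), array([-0.1341,  0.0673])]
0.116 [array([-0.1355, -0.0037]), array([-0.1356,  0.0056]), array([-0.125 ,  0.0051]), array([-0.1363,  0.0574]), array([-0.1363,  0.0662])]
0.12 [array([-0.1377, -0.0027]), array([-0.1378,  0.0063]), array([-0.1274,  0.0058]), array([-0.1384,  0.0566]), array([-0.1384,  0.0652])]
rib top [array([-0.1223, -0.0149]), array([-0.1218,  0.0153])] plate [array([-0.1673, -0.0501]), array([-0.1676,  0.0837])] pedal end [array([-0.1432,  0.0471]), array([-0.1433,  0.0754])]
```

View pics/w2c.png

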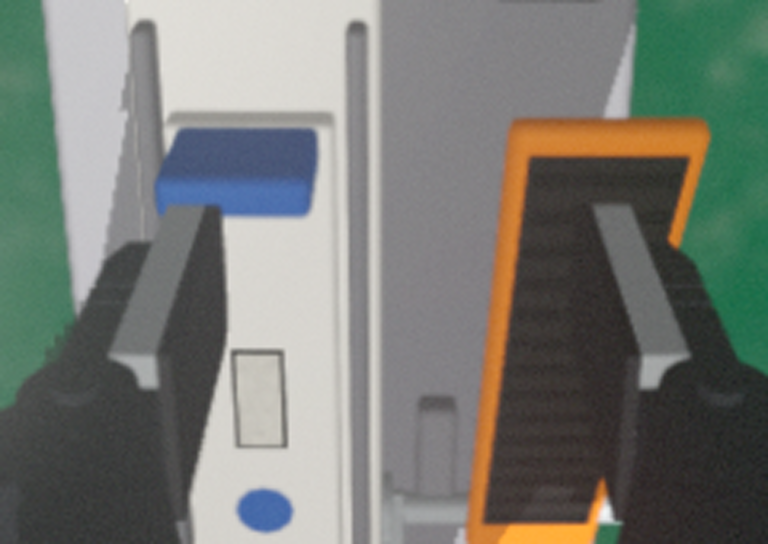

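```bash
python3 -m handwheel '[[0.56,[2,0,0],[0,0,0]],[0.56,[0,0,10],[0,0,0]],[0.56,[0,0,10],[0,0,0]],[0.56,[0,0,10],[0,0,0]],[0.56,[0,0,10],[0,0,0]],[0.56,[0,0,10],[0,0,0]],[0.56,[0,0,10],[0,0,0]],[0.56,[0,0,5],[0,0,0]],[0.56,[0,0,0],[0,0,0]]]'
python3 -m handwheel '[[0.56,[0,0,4],[0,0,0]],[0.56,[0,0,4],[0,0,0]],[0.56,[0,0,0],[0,0,0]]]'
python3 - <<'E'
from fit import *
np.set_printoptions(precision=4,suppress=True)
w=manip.capture('wrist');S=manip.capture('scene');D=manip.capture('side')
z=lambda a:cv2.resize(a,(400,300),interpolation=2)
save('p3',np.vstack([np.hstack([z(w),z(w[200:380,180:420])]),np.hstack([z(S[190:295,230:370]),z(D[190:295,250:390])])]))
E
```

```text
clock: 5.45
ee_pos: [0.4565, 0.0746, 0.2185]
ee_rot: [0.371, -3.118, -0.0]
wrist_force: [-0.1, -0.3, 1.7]
finger_gap: 0.562
gripper_force: 0.8
clock: 5.75
ee_pos: [0.4572, 0.0746, 0.2115]
ee_rot: [-0.372, 3.119, -0.0]
wrist_force: [-0.1, -1.0, 1.2]
finger_gap: 0.557
gripper_force: 0.9
```

View pics/p3.png

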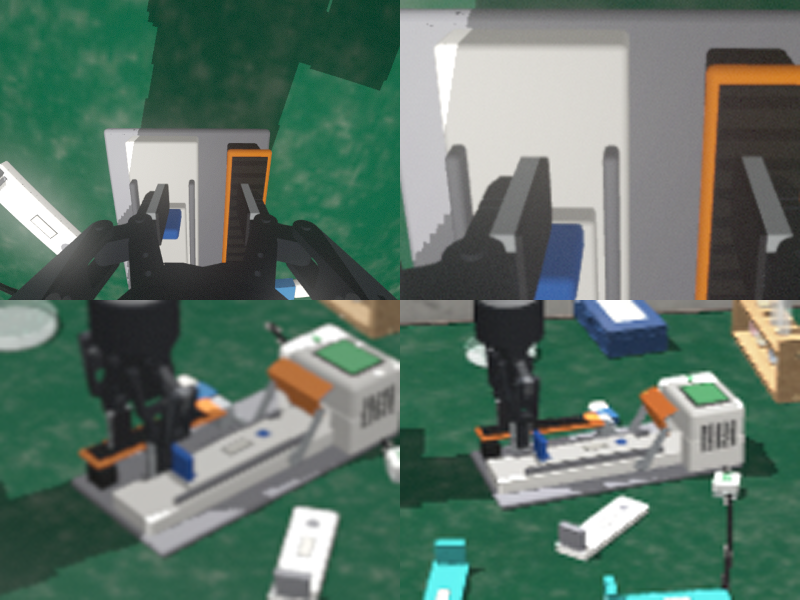

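The pedal is nearly level under the right finger (wrist view, upper left, about (250,190)). The left finger stands behind the blue rib, and the flap is raised. I'll press a little further.

```bash
python3 -m handwheel '[[0.56,[0,0,2],[0,0,0]],[0.56,[0,0,1],[0,0,0]],[0.56,[0,0,0],[0,0,0]],[0.56,[0,0,0],[0,0,0]]]'
python3 -m handwheel '[[0.56,[0,0,1],[0,0,0]],[0.56,[0,0,1],[0,0,0]],[0.56,[0,0,0],[0,0,0]]]'
```

```text
clock: 6.3
ee_pos: [0.457, 0.0746, 0.2087]
ee_rot: [0.372, -3.119, 0.0]
wrist_force: [-0.4, -0.6, 2.2]
finger_gap: 0.559
gripper_force: 0.9
clock: 6.6
ee_pos: [0.4569, 0.0746, 0.2067]
ee_rot: [0.372, -3.119, 0.0]
wrist_force: [-1.4, -1.2, 2.8]
finger_gap: 0.558
gripper_force: 1.4
```

```bash
python3 -m handwheel '[[0.56,[-3,0,0],[0,0,0]],[0.56,[-5,0,0],[0,0,0]],[0.56,[-5,0,0],[0,0,0]],[0.56,[-5,0,0],[0,0,0]],[0.56,[-5,0,0],[0,0,0]],[0.56,[-5,0,0],[0,0,0]],[0.56,[-5,0,0],[0,0,0]],[0.56,[-2,0,0],[0,0,0]],[0.56,[0,0,0],[0,0,0]]]'
python3 - <<'E'
from fit import *
np.set_printoptions(precision=4,suppress=True)
w=manip.capture('wrist');S=manip.capture('scene');D=manip.capture('side')
z=lambda a:cv2.resize(a,(400,300),interpolation=2)
save('p4',np.vstack([np.hstack([z(w),z(w[200:380,180:420])]),np.hstack([z(S[190:295,230:370]),z(D[190:295,250:390])])]))
E
```

```text
clock: 7.5
ee_pos: [0.4917, 0.083, 0.2068]
ee_rot: [-0.372, 3.118, 0.0]
wrist_force: [-0.3, -0.9, 2.7]
finger_gap: 0.558
gripper_force: 1.3
```

View pics/p4.png

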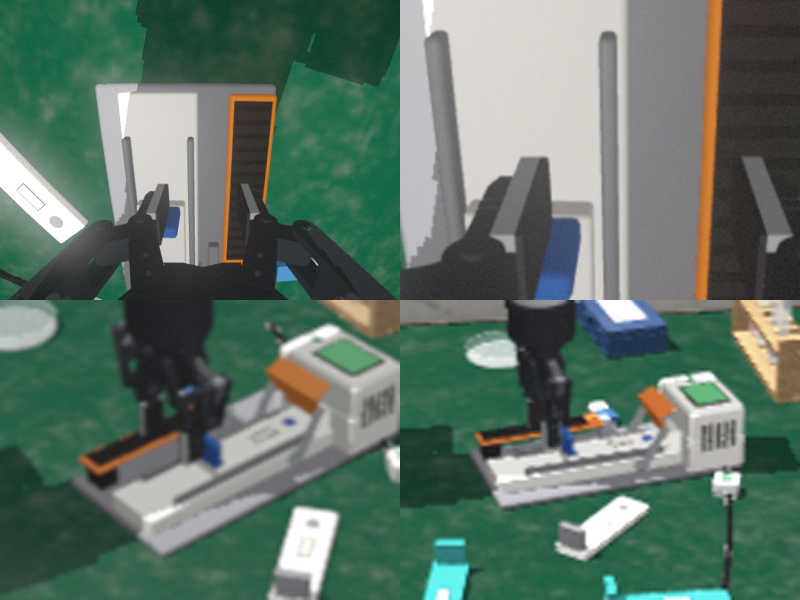

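The cartridge moves with the finger, the flap is up and the pedal is held. I'll continue pushing.

```bash
python3 -m handwheel '[[0.56,[-4,0,0.5],[0,0,0]],[0.56,[-5,0,0.5],[0,0,0]],[0.56,[-5,0,0.5],[0,0,0]],[0.56,[-5,0,0],[0,0,0]],[0.56,[-5,0,0],[0,0,0]],[0.56,[-5,0,0],[0,0,0]],[0.56,[-4,0,0],[0,0,0]],[0.56,[-2,0,0],[0,0,0]],[0.56,[0,0,0],[0,0,0]]]'
python3 -m handwheel '[[0.56,[-1,0,0],[0,0,0]],[0.56,[-1,0,0],[0,0,0]],[0.56,[0,0,0],[0,0,0]]]'
python3 -m handwheel '[[0.56,[-1,0,0],[0,0,0]],[0.56,[-1,0,0],[0,0,0]],[0.56,[0,0,0],[0,0,0]]]'
```

```text
clock: 8.55
ee_pos: [0.5241, 0.091, 0.2065]
ee_rot: [0.372, -3.116, 0.0]
wrist_force: [-7.2, -1.6, 11.2]
finger_gap: 0.562
gripper_force: 5.9
clock: 8.85
ee_pos: [0.5257, 0.0914, 0.2065]
ee_rot: [0.372, -3.115, 0.001]
wrist_force: [-8.3, -2.0, 11.8]
finger_gap: 0.557
gripper_force: 6.2
clock: 9.15
ee_pos: [0.5278, 0.0918, 0.2065]
ee_rot: [0.372, -3.116, 0.001]
wrist_force: [-7.3, -2.0, 11.9]
finger_gap: 0.559
gripper_force: 6.0
```

```bash
python3 -m handwheel '[[0.56,[-1,0,-1],[0,0,0]],[0.56,[-1,0,0],[0,0,0]],[0.56,[0,0,0],[0,0,0]]]'
python3 -m handwheel '[[0.56,[-1,0,0],[0,0,0]],[0.56,[0,0,0],[0,0,0]]]'
python3 -m handwheel '[[0.56,[-1,0,0],[0,0,0]],[0.56,[0,0,0],[0,0,0]]]'
python3 - <<'E'
from fit import *
np.set_printoptions(precision=4,suppress=True)
w=manip.capture('wrist');S=manip.capture('scene');D=manip.capture('side')
z=lambda a:cv2.resize(a,(400,300),interpolation=2)
save('p5',np.vstack([np.hstack([z(w),z(w[200:380,180:420])]),np.hstack([z(S[190:295,230:370]),z(D[190:295,250:390])])]))
E
```

```text
clock: 9.45
ee_pos: [0.5302, 0.0924, 0.2067]
ee_rot: [0.372, -3.117, 0.0]
wrist_force: [-5.3, -1.4, 7.1]
finger_gap: 0.562
gripper_force: 4.0
clock: 9.65
ee_pos: [0.5306, 0.0925, 0.2067]
ee_rot: [0.371, -3.115, 0.001]
wrist_force: [-7.0, -1.3, 8.7]
finger_gap: 0.561
gripper_force: 5.0
clock: 9.85
ee_pos: [0.5309, 0.0926, 0.2067]
ee_rot: [0.371, -3.113, 0.001]
wrist_force: [-8.6, -2.2, 10.5]
finger_gap: 0.559
gripper_force: 6.2
```

View pics/p5.png

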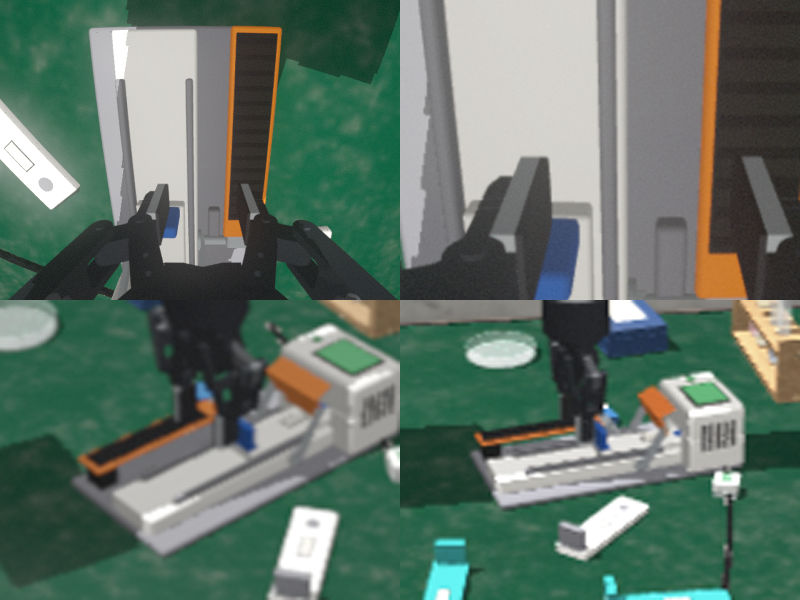

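The position and the stalled advance both agree with home: rib rear face at R x ≈ -45 mm. I'll push once more to confirm and hold.

```bash
python3 -m handwheel '[[0.56,[-1.5,0,0],[0,0,0]],[0.56,[0,0,0],[0,0,0]],[0.56,[0,0,0],[0,0,0]],[0.56,[0,0,0],[0,0,0]]]'
```

```text
clock: 10.4
ee_pos: [0.5314, 0.0927, 0.2066]
ee_rot: [0.37, -3.11, 0.002]
wrist_force: [-11.5, -2.8, 13.1]
finger_gap: 0.561
gripper_force: 7.9
```

```bash
python3 -m handwheel '[[0.56,[4,0,0],[0,0,0]],[0.56,[4,0,0],[0,0,0]],[0.56,[0,0,-4],[0,0,0]],[0.56,[0,0,-5],[0,0,0]],[0.56,[0,0,-5],[0,0,0]],[0.56,[0,0,-10],[0,0,0]],[0.56,[0,0,-20],[0,0,0]],[0.56,[0,0,-30],[0,0,0]],[0.56,[0,0,-30],[0,0,0]],[0.56,[20,0,-30],[0,0,0]],[0.56,[30,0,-20],[0,0,0]],[0.56,[0,0,0],[0,0,0]],[0.56,[0,0,0],[0,0,0]],[0.56,[0,0,0],[0,0,0]]]'
python3 - <<'E'
from fit import *
np.set_printoptions(precision=4,suppress=True)
yaw=.2338;R=np.array([[np.cos(yaw),-np.sin(yaw)],[np.sin(yaw),np.cos(yaw)]]);t=[.5932,.0756]
c=cam('wrist'); f=lambda px,z:R.T@(onz(c,px,z)[:2]-t)
w=manip.capture('wrist');S=manip.capture('scene');D=manip.capture('side')
for n,z in [('push_face',.046),('pedal_pad',.06),('cartridge',.024)]:
  for r in manip.pinpoint(n,'wrist')[:2]: print(n,r['position'],r['confidence'],f(r['position'],z))
z=lambda a:cv2.resize(a,(400,300),interpolation=2)
save('p6',np.vstack([np.hstack([z(w),z(w[150:330,180:420])]),np.hstack([z(S[190:295,230:370]),z(D[190:295,250:390])])]))
E
```

```text
clock: 11.8
ee_pos: [0.478, 0.0797, 0.3589]
ee_rot: [0.372, -3.117, -0.0]
wrist_force: [-0.1, -0.2, 0.7]
finger_gap: 0.561
gripper_force: 0.0
push_face [287.0, 294.5] 0.74 [-0.0447 -0.0019]
push_face [103.6, 47.1] 0.64 [-0.2451 -0.1325]
pedal_pad [363.4, 231.7] 0.73 [-0.1072  0.0611]
cartridge [289.9, 335.6] 0.97 [ 0.0124 -0.003 ]
cartridge [14.0, 242.1] 0.97 [-0.0844 -0.2659]
```

View pics/p6.png

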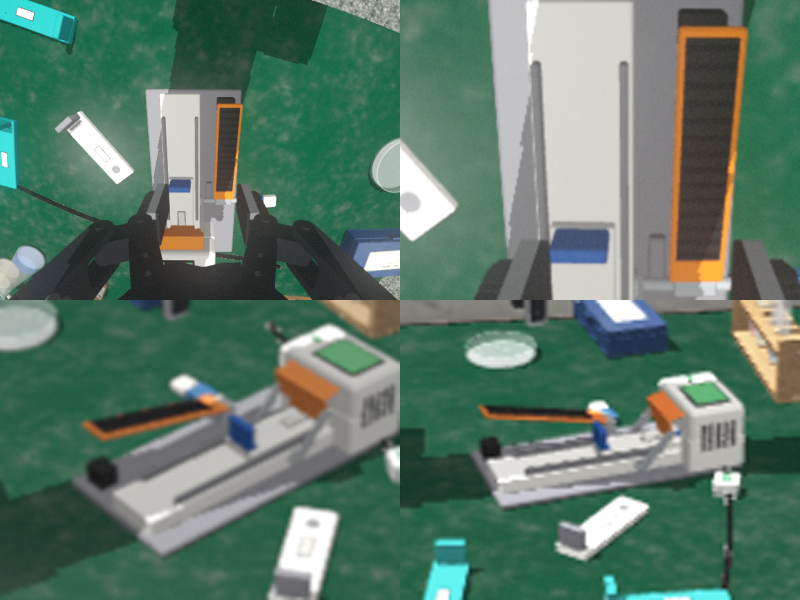

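The rib's rear face measures R x = -44.7 mm, so the cartridge is home. The flap rests on it with the pedal half up, and the hand is clear.

```bash
python3 -c "
from station import manip
print(manip.finish_job())"
```

```text
the job is handed in; nothing more can be done
None
```

I handed in the job at about 12 s: the cartridge is fully home against the stop, the released flap rests on it, and the hand is clear with nothing else on the bench touched; the hand-in returned no verdict.

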